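# Fit the stuffing mask on the filling station

### The arm

A 7-joint arm with a two-finger parallel gripper is mounted at the origin on the work surface. World frame = base frame: x ahead of the robot, y to its left, z up, the work surface at z = 0. Lengths are in m, angles in rad, forces in N, time in s.
With the tool pointing down it reaches from about 0.4 to 0.875 m from the base axis. Payload 19.3 kg.
Tool frame: the origin (TCP) lies midway between the tips of the shut fingers; the grasp point (between the pads) lies 19 mm behind it; x points along the fingers, y is the direction in which the jaws open and shut, and the axes are right-handed (so a half turn about x gives the same grasp; the last joint's range is limited). The gripper opens to 85 mm and grips with 20 to 120 N. Pads are 22 mm wide; open, the fingers measure 114 mm over their backs; the gripper's body (76 mm by 85 mm) begins 54 mm behind the grasp point. The pads swing forward as they close: fully open they stand 13 mm farther back than shut.
Start: joints at [1.201, 0.521, -0.036, 1.599, 0.021, 1.021, -0.113], TCP at [0.185, -0.597, 0.199] pointing down, gripper open.
Joint ranges: [-2.91, 2.91], [-0.3, 2.13], [-1.5, 1.42], [0.17, 2.43], [-1.26, 4.41], [0.16, 1.93], [-2.52, 2.52]. Speed limits (rad/s): [1.89, 1.89, 2.39, 2.39, 3.01, 3.01, 3.01].

### API

Orientations are given as [roll, pitch, yaw] about the fixed x, y, z axes, in that order (R = Rz(yaw) Ry(pitch) Rx(roll)).
In Python, from workcell import telemetry, vision, workorder gives the robot as it stands. The module is installed in compiled form; this text tells all that it offers.
- The arm moves only by the tool play_rows, never from a script. Its argument "deltas" is a list of rows, each a list of 7 numbers: the shift along the world's x, y, z in mm, then the turn, a rotation vector about the world's x, y, z in degrees, then the finger opening in mm, from 0 to 85.4. In form: [[x, y, z, wx, wy, wz, jaw], ...]. A call has 1 to 8 rows; each row shifts and turns the commanded pose from where the row before left it; what a row does not reach is not made up. A row lasts 1/8 s, in which the tool goes at most 62.5 mm and 10.7 degrees, less where a joint would pass 70% of its speed; a pose out of reach is approached as far as the arm can. A call with a gripper value outside its range is refused whole. The fingers move at their own pace and stop on an object; "grip_force" is the grip in N (left out, the last holds). Time passes only in rows, so rows that do not move let the fingers close. It gives the time, the measured TCP pose, the force and the opening at its end, in the units of the state.
- telemetry.observe(): the state, without advancing time (a new reading comes with each control period).
- vision.grab_frame(name): name is "scene" or "top" or "wrist"; returns the picture (480x640x3 uint8, red, green, blue); there is no depth.
- vision.camera_info(name): a dict with "mtx" (3x3 intrinsics, pixels), "rvec" (rotation vector, rad) and "tvec" (3), from world to camera coordinates, as OpenCV has them. Camera axes: x right, y down, z forward; pixel columns grow to the right and rows downward; lengths in m; the calibration is good to about 2 mm. The wrist camera is an equidistant fisheye: a pixel r from the principal point sees the ray r / f radians off the axis. A picture is of the moment at which its call begins: read the wrist's pose just before it. camera_info takes no time and is no camera call; for the wrist camera it gives the pose at the moment of the call.
- workorder.job_done(): hands the job in, once; it reports no verdict.
The state is a dict: "clock": time; "qpos": joint angles; "qd": joint speeds; "joint_efforts": joint torques, N m; "position": TCP position; "tool_rot": TCP orientation; "force": force on the tool from outside, world axes, zero at the start; "moment": the same for the moment, N m; "grip_width": finger opening in m.
Only numpy, scipy, OpenCV 4.12 (cv2) and the standard library are available. Lean on these libraries where they do the work, as an engineer would, in place of code of your own. Each camera call takes 0.05 s, during which the arm holds its last target. There are 200 camera calls.

### The job

First take the shaker that was left on the deck of the filling station and stand it upright on the steel tray. Then fetch the white stuffing mask from under the low stand, lay it on the deck in front of the filling head with its fin end towards you and let go of it, and then slide it in under the head until both its locating holes drop over the deck's two pins and it lies flat on the deck. Do not shift or tip the jar, the flask or the mug.

Things in the scene. Friction and masses are not known exactly. Their poses are not given: they have to be found in the camera images.
- station: Filling station, fixed. Origin on the table surface below where the seated mask's centre belongs; x points in under the head (away from the robot), y left, z up. Its deck is a metal slab, top 12 mm above the table, from x = -215 to +115 mm, y = -105 to +105 mm; in front of x = -26 mm it is open from above. Two pins stand on it. Seated, the mask's x lies along this x, its centre 16 mm above the table.
- head (a point): Middle of the underside of the filling head, 60 mm above the deck (station x = 30 mm). A steel beam across the deck: station x = -15 to 75 mm (a black plate in its middle juts out to -26), y = +-103 mm, top 95 mm over the deck (white caps 113 mm), nozzles 6 mm below its underside; on two posts, station x 22 to 67 mm, inner faces at y = +-81 mm.
- pin_l (a point): Foot of the left locating pin, on the deck surface (station x = -30, y = +45 mm). Upright pin, 10 mm thick, 6 mm high, top half tapered to 5 mm.
- pin_r (a point): Foot of the right locating pin, the same, at station x = -30, y = -45 mm.
- mask_centre (a point): Stuffing mask: loose white plastic plate 200 (its x) x 120 (y) x 8 mm, about 0.25 kg; this is its centre, half-way through. Six 24 mm portion holes at x = -45, 25, 75, y = +-21 mm; two 14 mm locating holes; lanes |y| = 40 to 50 mm have no others, so it can slide with the pins beneath it there. Bar handle on its +x half, fin on its -x end. It starts flat on the table, fin end under the stand.
- mask_handle (a point): Centre of the mask's bar handle: a bar 60 mm long along the mask's x, 14 mm wide, 14 mm high, at mask x = +25 mm, 31 mm above the plate's underside (27 mm above mask_centre; bar top at 38 mm), on two feet.
- mask_fin (a point): Grip point on the mask's end fin, an upright block 24 mm long along the mask's x, 12 mm wide, 38 mm high over the plate's underside, at mask x = -86 mm; this point lies on it 30 mm above the plate's underside (26 mm above mask_centre).
- hole_l (a point): Centre of the left locating hole (14 mm, right through) at the plate's underside, mask x = -30, y = +45 mm. Belongs over pin_l.
- hole_r (a point): Centre of the right locating hole, mask x = -30, y = -45 mm. Belongs over pin_r.
- stand: Low steel stand, fixed. Origin on the table, near the stored mask's centre; the mask lies with its x along this x (within 0.1 rad) and comes out along +x. Shelf x = -198 to -48 mm, 190 mm wide, underside 55 mm, top 65 mm above the table, on side walls 10 mm thick (inner faces y = +-83 mm). A closed steel pan stands on it, x = -196 to -84 mm, to 148 mm above the table.
- tray: Steel tray, fixed, 150 mm (x) by 250 mm (y), rim 16 mm high, walls and floor 4 mm thick. Origin at the centre of its underside, on the table. The jar stands on it.
- shaker_centre (a point): Steel shaker standing on the deck: upright cylinder, 46 mm thick (dark cap 47 mm, tapering at the top), 90 mm high, about 0.16 kg. This point is its centre, 45 mm above its foot.
- jar_centre (a point): Squat glass jar on the tray, 58 mm thick, 65 mm high: leave it alone. Its centre.
- flask_centre (a point): Clear plastic bottle on the table left of the station, 60 mm thick, 150 mm high: leave it alone. Its centre.
- mug_centre (a point): White ceramic beaker on the table left of the station, 76 mm wide, 85 mm high: leave it alone. Its centre.
There are look-alikes about, which are no part of the job. What is shaped like the part that bears shaker_centre but red is not meant.

How it is judged:
By the outcome, as a careful person would: the job done as asked, in the order asked, and still so for the second after the job is handed in, with the robot touching nothing.
It also fails if it takes over 72 s, if anything falls off the work surface, if the arm or the gripper's body presses on something with over 40 N, if the wrist force passes 120 N, or if a joint passes its speed limit or range.

## Working session

There is one attempt and no reset: what is moved stays moved. The work goes in short steps, Python scripts to look and compute and a tool call to move; the robot and the scene stay as the last step left them, time stands still between calls to the robot, and variables do not carry over. Pictures are saved under pics/ and viewed, about 8 in all and at most 12, crops included, and the job is handed in when it is done.

Besides the shell and the picture viewer there is one more tool, called after "Request:" as name(argument=value, ...) on one line, values as JSON. play_rows: Moves the arm, as the interface text tells. Its arguments: {"type":"object","properties":{"deltas":{"type":"array","items":{"type":"array","items":{"type":"number"}}},"grip_force":{"type":"number"}},"required":["deltas"]}

```bash
mkdir -p pics
python3 - <<'E'
from workcell import telemetry, vision
import cv2,numpy as np
print(telemetry.observe())
for n in ("scene","top","wrist"):
    i=vision.camera_info(n); print(n,i)
    cv2.imwrite(f"pics/{n}0.png",cv2.cvtColor(vision.grab_frame(n),cv2.COLOR_RGB2BGR))
E
```

```text
{'clock': 0.0, 'qpos': array([ 1.20077702,  0.52204114, -0.03634155,  1.59999429,  0.02119334,
        1.02108934, -0.11278226]), 'qd': array([ 0.0002575 ,  0.00017591,  0.00211401,  0.00014178, -0.00122253,
       -0.0017711 , -0.00016735]), 'joint_efforts': array([-5.41923928e-04, -9.27130651e+01,  1.97946087e+00, -3.69931126e+01,
        1.76265469e-02,  8.32777005e-03, -1.28294388e-05]), 'position': array([ 0.18445566, -0.59677363,  0.19821359]), 'tool_rot': array([-1.51096015,  1.56964888,  1.93046812]), 'force': array([-0.04061996,  0.09717445, -0.0864633 ]), 'moment': array([ 0.0072207 , -0.00725639, -0.07209458]), 'grip_width': 0.0857570481763892}
scene {'mtx': array([[503.99893969,   0.        , 318.9961718 ],
       [  0.        , 503.99893969, 247.47920757],
       [  0.        ,   0.        ,   1.        ]]), 'rvec': array([ 1.51486075,  2.05080016, -0.85678712]), 'tvec': array([ 0.14500678, -0.2663057 ,  1.49898908])}
top {'mtx': array([[544.75178489,   0.        , 318.42653983],
       [  0.        , 544.75178489, 236.33829416],
       [  0.        ,   0.        ,   1.        ]]), 'rvec': array([ 2.11495551, -2.10738254,  0.19424014]), 'tvec': array([0.02367997, 0.49054601, 1.20672046])}
wrist {'mtx': array([[371.64829954,   0.        , 323.89415471],
       [  0.        , 371.64829954, 240.15217962],
       [  0.        ,   0.        ,   1.        ]]), 'rvec': array([-2.32057988,  1.71136864,  0.26647456]), 'tvec': array([-0.62434655, -0.03911874,  0.38044732])}
```

View pics/top0.png

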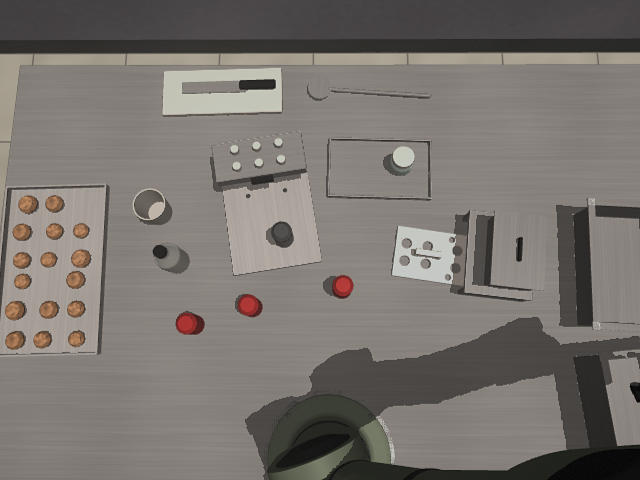

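View pics/scene0.png

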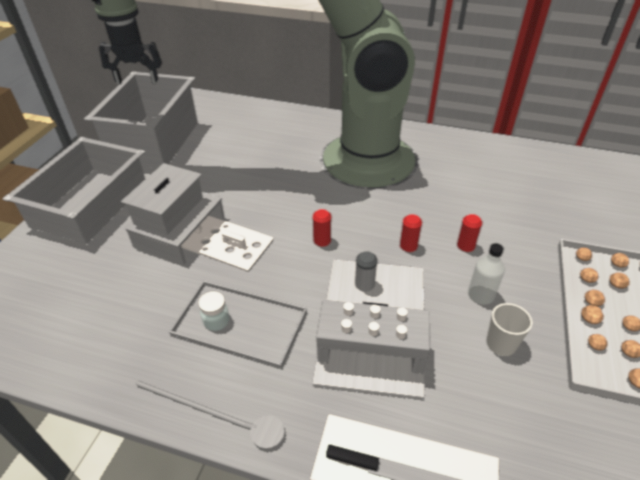

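The top view shows the station (deck corners about (223,190), (309,175), (321,262), (235,275)) with the shaker at (281,233). The tray is at (380,168) with the jar at (403,158). The mask is at (425,253), fin end under the stand, and three red look-alikes are visible. Next I'll zoom in for precise pixels.

```bash
cat > h.py <<'E'
import cv2,numpy as np
from workcell import telemetry, vision
def ray(n,px,info=None):
    i=info or vision.camera_info(n); R=cv2.Rodrigues(i["rvec"])[0]; K=i["mtx"]
    u=(px[0]-K[0,2])/K[0,0]; v=(px[1]-K[1,2])/K[1,1]
    if n=="wrist":
        r=np.hypot(u,v); s=np.sin(r)/r if r>1e-9 else 1; d=np.array([u*s,v*s,np.cos(r)])
    else: d=np.array([u,v,1.])
    return -R.T@i["tvec"], R.T@d
def onz(n,px,z,info=None):
    c,d=ray(n,px,info); return c+d*(z-c[2])/d[2]
def proj(n,P,info=None):
    i=info or vision.camera_info(n); R=cv2.Rodrigues(i["rvec"])[0]; K=i["mtx"]
    p=R@np.asarray(P,float)+i["tvec"]
    if n=="wrist":
        r=np.hypot(p[0],p[1]); t=np.arctan2(r,p[2]); q=p[:2]/max(r,1e-9)*t
    else: q=p[:2]/p[2]
    return q*K[0,0]+K[:2,2]
def snap(n,f):
    i=vision.camera_info(n); im=cv2.cvtColor(vision.grab_frame(n),cv2.COLOR_RGB2BGR); cv2.imwrite(f,im); return im,i
def st():
    s=telemetry.observe(); print(round(s["clock"],2),s["position"].round(4),s["tool_rot"].round(3),s["force"].round(1),round(s["grip_width"],4))
E
python3 - <<'E'
from h import *
im=cv2.imread("pics/top0.png")
a=im[122:282,205:331]; b=im[200:305,385:551]
f=lambda x:cv2.resize(x,None,fx=3,fy=3,interpolation=cv2.INTER_CUBIC)
o=np.zeros((480,378+166*3-84,3),np.uint8)[:, :792]
A=f(a);B=f(b)[:,:414]
o[:480,:378]=A;o[:315,378:792]=B
t=f(im[130:185,325:440]);o[315:480,378:378+345]=t
cv2.imwrite("pics/crop1.png",o)
E
```

```text
(no output)
```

View pics/crop1.png

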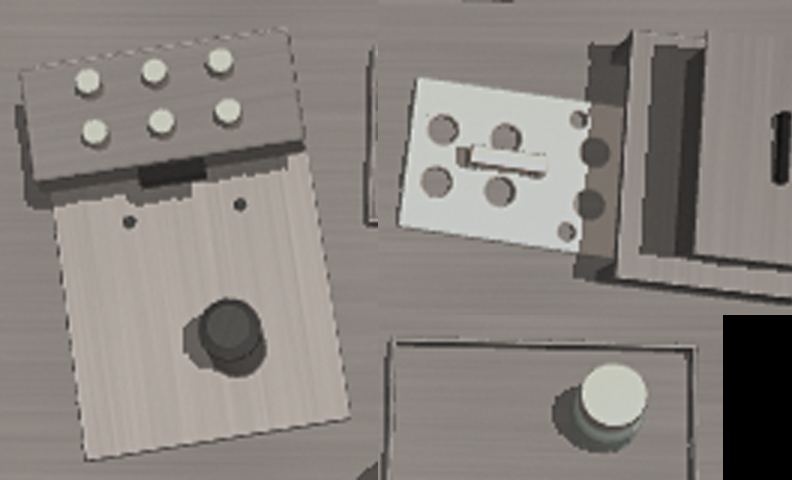

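Run:
```python
from h import *
a=lambda u,v:((u+.5)/3-.5+205,(v+.5)/3-.5+122)
b=lambda u,v:((u-378+.5)/3-.5+385,(v+.5)/3-.5+200)
t=lambda u,v:((u-378+.5)/3-.5+325,(v-315+.5)/3-.5+130)
T=lambda p,z:onz("top",p,z)[:2]
pl=T(a(129,222),.016);pr=T(a(240,204),.016)
ydir=(pl-pr)/np.linalg.norm(pl-pr); print("pins",pl,pr,np.linalg.norm(pl-pr))
cl=T(a(86,461),.012);cr=T(a(350,420),.012); print("front corners",cl,cr,np.linalg.norm(cl-cr))
y2=(cl-cr)/np.linalg.norm(cl-cr)
yaw=lambda y:np.degrees(np.arctan2(-y[0],y[1])) # x axis yaw: y=( -sin, cos)
print("yaw",yaw(ydir),yaw(y2))
Y=yaw(y2)*np.pi/180; x=np.array([np.cos(Y),np.sin(Y)]);y=np.array([-x[1],x[0]])
print("origin via pins",(pl+pr)/2+.03*x," via corners",(cl+cr)/2+.215*x)
print("shaker",T(a(230,330),.102))
m=(cl+cr)/2
c1=T(b(417,79),.008);c2=T(b(399,226),.008);hl=T(b(567,231),.008);hr=T(b(579,119),.008)
print("mask c",c1,c2,np.linalg.norm(c1-c2),"holes",hl,hr,np.linalg.norm(hl-hr))
for p,q in((c2,c1),(hl,hr)):
    d=(p-q)/np.linalg.norm(p-q);print("mask yaw",yaw(d))
d=((c2-c1)+(hl-hr));d/=np.linalg.norm(d);X=np.array([d[1],-d[0]]);
print("centre",(c1+c2)/2-.1*X,(hl+hr)/2+.03*X)
print("handle",T(b(470,153),.038),T(b(548,167),.038))
print("tray TL,TR",T(t(392,340),.016),T(t(694,348),.016),"jar",T(t(613,394),.069))
print("stand front edge",T(b(632,30),.065),T(b(616,278),.065), "tray orig px", [T(p,.016) for p in((328,197),(430,199),(329,139),(431,141))])
s=telemetry.observe();print(s["qpos"])
# flask, mug
print("mug",T((149,205),.085),"flask",T((160,252),.15),"reds",T((249,305),.09),T((343,286),.09))
```

```text
pins [0.59646545 0.19671557] [0.61153272 0.1078442 ] 0.09013957928235125
front corners [0.40412109 0.2250945 ] [0.43709537 0.0188444 ] 0.2088693531581765
yaw 9.622441940196781 9.083306118165583
origin via pins [0.63362288 0.157016  ]  via corners [0.6329121  0.15591158]
shaker [0.49016006 0.10673002]
mask c [ 0.52418882 -0.16286681] [ 0.40660401 -0.14606469] 0.11877920745562555 holes [ 0.40310239 -0.27671597] [ 0.49207811 -0.28985676] 0.08994086884665682
mask yaw 81.86784615463498
mask yaw 81.59874063819879
centre [ 0.45105041 -0.25343136] [ 0.45189405 -0.25359668]
handle [ 0.4593979 -0.1981586] [ 0.44865399 -0.25753222]
tray TL,TR [7.43206636e-01 3.70598324e-04] [ 0.73619054 -0.24573273] jar [ 0.67780196 -0.17104424]
stand front edge [ 0.55020645 -0.3197913 ] [ 0.36112714 -0.2986866 ] tray orig px [array([0.59336789, 0.00341781]), array([ 0.58869832, -0.24054823]), array([0.74061129, 0.00118556]), array([ 0.73532821, -0.2481402 ])]
[ 1.20074723  0.52187546 -0.0363267   1.59984     0.02116919  1.02107216
 -0.11281796]
mug [0.55500872 0.41041472] flask [0.43573306 0.35836255] reds [0.32946675 0.17520264] [ 0.3715977 -0.0294452]
```

Request:
play_rows(deltas=[[35,42.4,0,0,0,5.5,85],[35,42.4,0,0,0,5.5,85],[35,42.4,0,0,0,5.5,85],[35,42.4,0,0,0,5.5,85],[35,42.4,0,0,0,5.5,85],[35,42.4,0,0,0,5.5,85],[35,42.4,0,0,0,5.5,85],[8,51,0,0,0,5.5,85]], grip_force=50)

```text
clock: 1.15
position: [0.4392, -0.2475, 0.1985]
tool_rot: [2.744, 1.57, 0.675]
force: [0.1, 0.4, 0.1]
grip_width: 0.0847
```

Request:
play_rows(deltas=[[8,51,0,0,0,5.5,85],[8,51,0,0,0,5.5,85],[8,51,0,0,0,5.5,85],[8,51,0,0,0,5.5,85],[8,51,0,0,0,5.5,85],[8,51,0,0,0,5.5,85],[6,50,0,0,0,5.5,85],[0,0,0,0,0,0,85]])

```text
clock: 2.15
position: [0.4913, 0.1105, 0.1987]
tool_rot: [3.032, 1.569, 1.637]
force: [-0.7, -0.8, -0.3]
grip_width: 0.0851
```

```bash
cat >> h.py <<'E'
from scipy.spatial.transform import Rotation as Ro
def jaw():
    s=telemetry.observe();M=Ro.from_euler("xyz",s["tool_rot"]).as_matrix()
    print("jaw deg",np.degrees(np.arctan2(M[1,1],M[0,1])).round(2),"approach",M[:,0].round(4),"q",s["qpos"].round(2))
E
python3 - <<'E'
from h import *
st();jaw()
im,i=snap("wrist","pics/w1.png")
print(proj("wrist",[.490,.107,.102],i),proj("wrist",[.490,.107,.012],i))
E
```

```text
2.15 [0.4913 0.1105 0.1987] [3.032 1.569 1.637] [-0.7 -0.8 -0.3] 0.0851
jaw deg 10.05 approach [-1.0e-04  1.7e-03 -1.0e+00] q [ 0.14  0.38 -0.62  1.89  0.27  0.95 -0.42]
[320.92568943 233.41502841] [321.52851775 207.82702473]
```

View pics/w1.png

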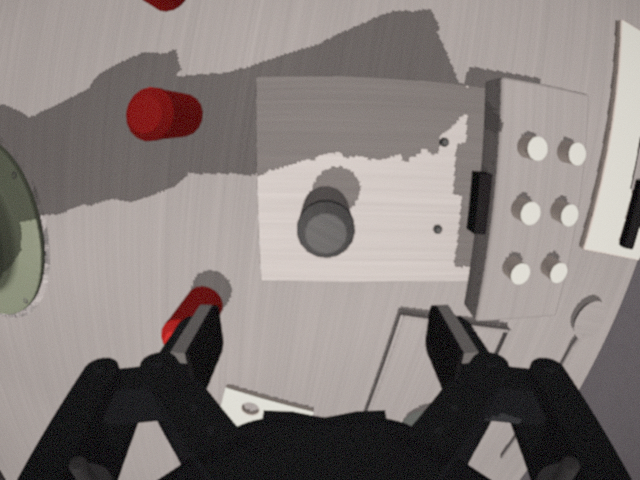

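The wrist view shows the shaker cap centred at about (326,230), against a prediction of (321,233), and the pins at (444,142) and (437,229). I'll refine both from these.

Run:
```python
from h import *
i=vision.camera_info("wrist")
print("shaker",onz("wrist",(326,230),.102,i))
pl=onz("wrist",(444,142),.016,i)[:2];pr=onz("wrist",(437.5,229),.016,i)[:2]
d=pl-pr;n=np.linalg.norm(d);d/=n;x=np.array([d[1],-d[0]])
print(pl,pr,n,np.degrees(np.arctan2(x[1],x[0])),(pl+pr)/2+.03*x)
```

```text
shaker [0.4932511  0.10786662 0.102     ]
[0.59707356 0.19296196] [0.61133397 0.10469276] 0.08941370231421747 9.177175631587714 [0.63381976 0.153612  ]
```

Request:
play_rows(deltas=[[1,-3,-40,0,0,0,85],[0,0,-45,0,0,0,85],[0,0,-40,0,0,0,85],[0,0,-27,0,0,0,85],[0,0,0,0,0,0,30],[0,0,0,0,0,0,30],[0,0,0,0,0,0,30],[0,0,0,0,0,0,30]], grip_force=50)

```text
clock: 3.2
position: [0.4934, 0.1035, 0.0484]
tool_rot: [1.383, 1.569, -0.02]
force: [-1.6, -0.8, 6.7]
grip_width: 0.0443
```

Request:
play_rows(deltas=[[0,0,20,0,0,0,30],[0,0,40,0,0,0,30],[0,-40,10,0,0,0,30],[0,-40,0,0,0,0,30],[10,-40,0,0,0,0,30],[40,-35,0,0,0,0,30],[50,-6,0,0,0,0,30],[50,0,0,0,0,0,30]])

```text
clock: 4.2
position: [0.6442, -0.0592, 0.1184]
tool_rot: [1.073, 1.569, -0.331]
force: [-0.6, 0.1, -1.7]
grip_width: 0.0445
```

Request:
play_rows(deltas=[[22,0,0,0,0,0,30],[0,0,0,0,0,0,30],[0,0,0,0,0,0,30]])

```text
clock: 4.58
position: [0.664, -0.0576, 0.1175]
tool_rot: [0.809, 1.571, -0.593]
force: [-0.4, -0.3, -2.6]
grip_width: 0.0441
```

Run:
```python
from h import *
st();jaw()
snap("scene","pics/s1.png")
im=cv2.imread("pics/s1.png")[170:420,120:440]
cv2.imwrite("pics/s1c.png",cv2.resize(im,None,fx=2,fy=2))
```

```text
4.58 [ 0.664  -0.0576  0.1175] [ 0.809  1.571 -0.593] [-0.4 -0.3 -2.6] 0.0441
jaw deg 9.66 approach [ 2.e-04 -2.e-04 -1.e+00] q [ 0.31  0.72 -0.51  1.53  0.39  0.99 -0.14]
```

View pics/s1c.png

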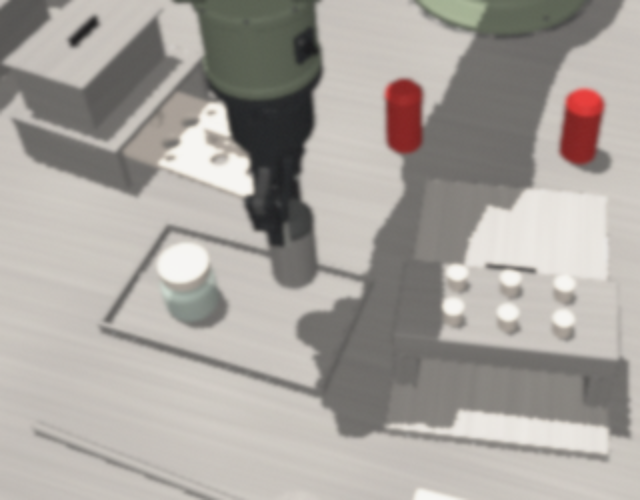

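The shaker is held upright over the tray, clear of the jar. Lowering it now.

Request:
play_rows(deltas=[[0,0,-35,0,0,0,30],[0,0,-30,0,0,0,30],[0,0,-9,0,0,0,30],[0,0,-2,0,0,0,30],[0,0,-1,0,0,0,30],[0,0,0,0,0,0,30]])

```text
clock: 5.38
position: [0.665, -0.0574, 0.0407]
tool_rot: [1.273, 1.57, -0.129]
force: [0.5, 0.1, -2.5]
grip_width: 0.0445
```

Request:
play_rows(deltas=[[0,0,-1,0,0,0,30],[0,0,0,0,0,0,46],[0,0,0,0,0,0,60],[0,0,0,0,0,0,80],[0,0,0,0,0,0,80],[0,0,30,0,0,0,80],[0,0,50,0,0,0,80],[0,0,60,0,0,0,80]])

```text
clock: 6.38
position: [0.6639, -0.0573, 0.1796]
tool_rot: [-1.916, 1.569, 2.966]
force: [-0.1, -1.1, -0.4]
grip_width: 0.0804
```

Request:
play_rows(deltas=[[-42,-34,0,0,0,-4.5,60],[-42,-34,0,0,0,-4.5,60],[-42,-34,0,0,0,-4.5,60],[-42,-34,0,0,0,-4.5,60],[-42,-34,0,0,0,0,60],[0,0,0,0,0,0,60],[0,0,0,0,0,0,60]])

```text
clock: 7.25
position: [0.4549, -0.2272, 0.179]
tool_rot: [1.718, 1.57, 0.002]
force: [-0.2, 0.3, 0.2]
grip_width: 0.06
```

Run:
```python
from h import *
st();jaw()
w,i=snap("wrist","pics/w2.png"); t,_=snap("top","pics/t2.png")
o=np.hstack([cv2.resize(w,(528,396)),cv2.resize(t[125:215,320:440],None,fx=2.2,fy=4.4*.5)])if 0 else w
cv2.imwrite("pics/w2.png",w)
tr=cv2.resize(t[125:215,320:440],None,fx=2,fy=2); w[:180,:240]=tr; cv2.imwrite("pics/w2m.png",w)
X=np.array([np.cos(np.radians(81.7)),np.sin(np.radians(81.7))]);Y=np.array([-X[1],X[0]]);c=np.array([.4515,-.2535])
for n,(a,b,z) in dict(hl=(-.03,.045,.008),hr=(-.03,-.045,.008),h=(.025,0,.038),c1=(.1,-.06,.008),c2=(.1,.06,.008)).items():
    print(n,proj("wrist",[*(c+a*X+b*Y),z],i).round(1))
```

```text
7.25 [ 0.4549 -0.2272  0.179 ] [1.718 1.57  0.002] [-0.2  0.3  0.2] 0.06
jaw deg -8.33 approach [ 6.e-04  0.e+00 -1.e+00] q [ 0.72  0.39 -0.48  1.91  0.23  0.89 -0.02]
hl [279.  263.3]
hr [368.7 263.2]
h [323.9 217.1]
c1 [388.4 131.5]
c2 [259.1 131.6]
```

View pics/w2m.png

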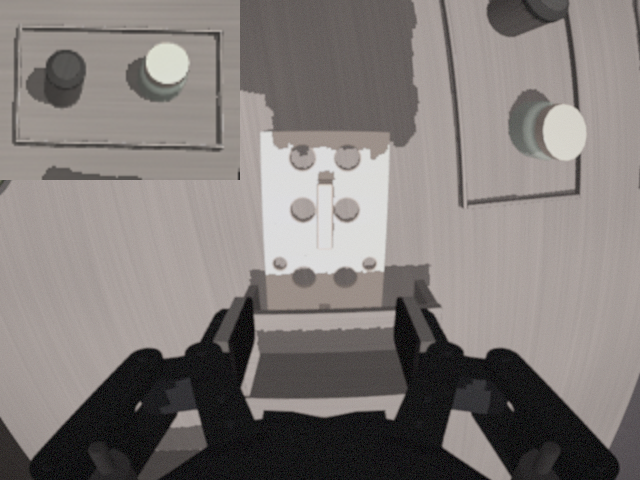

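The shaker stands on the tray beside the jar. The mask's holes at (280,263) and (369,263) match the prediction. Descending on the handle.

Request:
play_rows(deltas=[[0,-1,-55,0,0,0,50],[0,0,-55,0,0,0,45],[0,0,-40,0,0,0,45],[0,0,-14,0,0,0,45],[0,0,0,0,0,0,5],[0,0,0,0,0,0,5],[0,0,0,0,0,0,5],[0,0,0,0,0,0,5]], grip_force=90)

```text
clock: 8.35
position: [0.4549, -0.2286, 0.0155]
tool_rot: [1.206, 1.57, -0.51]
force: [0.0, -0.1, -0.1]
grip_width: 0.0051
```

Request:
play_rows(deltas=[[0,0,0,0,0,0,5],[0,0,3,0,0,0,5],[1,5,2,0,0,0,5],[2,12,0,0,0,0,5],[3,20,0,0,0,0,5],[3,20,0,0,0,0,5],[3,22,0,0,0,0,5],[0,0,0,0,0,0,5]])

```text
clock: 9.35
position: [0.467, -0.1469, 0.0199]
tool_rot: [3.027, 1.57, 1.314]
force: [-0.2, 0.7, 0.4]
grip_width: 0.0048
```

The jaws closed to 5 mm on a 14 mm bar, so something is off. I'll look.

Run:
```python
from h import *
st();jaw()
w,i=snap("wrist","pics/w3.png");s,_=snap("scene","pics/s3.png");t,_=snap("top","pics/t3.png")
o=np.zeros((560,800,3),np.uint8); o[:360,:480]=cv2.resize(w,(480,360)); 
c=cv2.resize(s[150:350,110:310],(320,320));o[:320,480:800]=c
c=cv2.resize(t[190:310,370:570],(320,192));o[325:517,480:]=c
cv2.imwrite("pics/m3.png",o)
```

```text
9.35 [ 0.467  -0.1469  0.0199] [3.027 1.57  1.314] [-0.2  0.7  0.4] 0.0048
jaw deg -8.14 approach [ 2.e-04  7.e-04 -1.e+00] q [ 0.45  0.62 -0.35  2.07  0.41  0.52 -0.34]
```

View pics/m3.png

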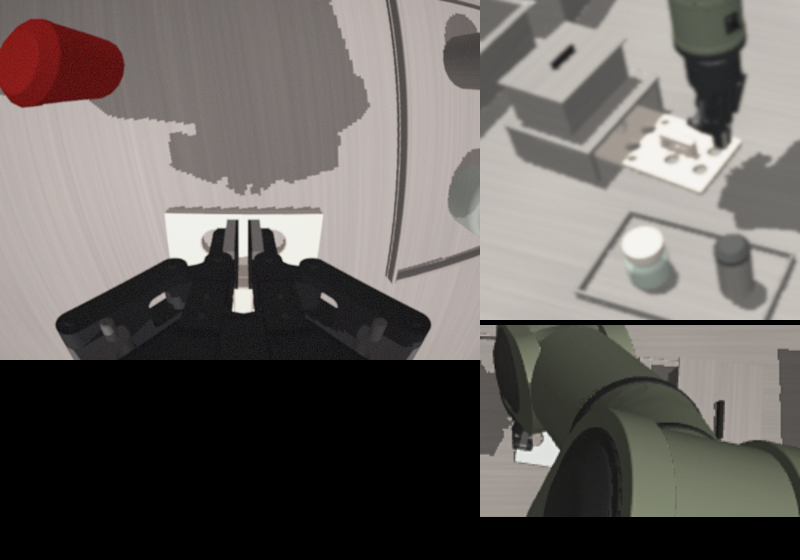

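Run:
```python
from h import *
k=np.array([.75,.75]); s=telemetry.observe()
print("tcp wrist",proj("wrist",s["position"])*k,"scene",(proj("scene",s["position"])-[110,150])*1.6+[480,0])
X=np.array([np.cos(np.radians(81.7)),np.sin(np.radians(81.7))]);Y=np.array([-X[1],X[0]]);
for sh in (0,.05,.085):
  c=np.array([.4515,-.2535])+sh*X
  for a,b,z in((.1,-.06,.008),(.1,.06,.008),(.055,0,.038),(-.005,0,.038)):
    P=[*(c+a*X+b*Y),z];print(sh,a,b,(proj("wrist",P)*k).round(),((proj("scene",P)-[110,150])*1.6+[480,0]).round())
```

```text
tcp wrist [242.62113706 210.61434562] scene [722.94860422 159.15654508]
0 0.1 -0.06 [323. 210.] [700. 190.]
0 0.1 0.06 [163. 210.] [740. 139.]
0 0.055 0 [243. 285.] [693. 141.]
0 -0.005 0 [243. 338.] [659. 129.]
0.05 0.1 -0.06 [328. 144.] [730. 201.]
0.05 0.1 0.06 [157. 144.] [769. 148.]
0.05 0.055 0 [243. 223.] [722. 151.]
0.05 -0.005 0 [243. 295.] [687. 139.]
0.085 0.1 -0.06 [331.  94.] [751. 209.]
0.085 0.1 0.06 [155.  94.] [789. 155.]
0.085 0.055 0 [243. 169.] [742. 158.]
0.085 -0.005 0 [243. 256.] [707. 145.]
```

The mask has not moved: its corners match the original pose. The fingertips seem to sit higher than the reported TCP. I'll probe the table just in front of the mask to calibrate the height.

Request:
play_rows(deltas=[[2,16,0,0,0,0,5],[0,0,-6,0,0,0,5],[0,0,-5,0,0,0,5],[0,0,-4,0,0,0,5],[0,0,0,0,0,0,5]])

```text
clock: 10.12
position: [0.4683, -0.1334, 0.0044]
tool_rot: [-1.601, 1.57, 2.966]
force: [0.8, -0.7, 0.2]
grip_width: 0.0047
```

Run:
```python
from h import *
st();jaw()
w,i=snap("wrist","pics/w4.png");s,j=snap("scene","pics/s4.png")
p=telemetry.observe()["position"];print(proj("wrist",p,i),proj("scene",p,j))
o=np.zeros((600,800,3),np.uint8)
o[:600,:400]=cv2.resize(w[250:450,257:390],(400,600)); q=proj("scene",p,j).astype(int)
o[:600,400:]=cv2.resize(s[q[1]-80:q[1]+40,q[0]-40:q[0]+40],(400,600));cv2.imwrite("pics/m4.png",o);print(q)
```

```text
10.12 [ 0.4683 -0.1334  0.0044] [-1.601  1.57   2.966] [ 0.8 -0.7  0.2] 0.0047
jaw deg -8.34 approach [-7.e-04  1.e-04 -1.e+00] q [ 0.41  0.64 -0.33  2.08  0.43  0.49 -0.39]
[323.92318602 281.04792383] [268.28091496 255.82921959]
[268 255]
```

View pics/m4.png

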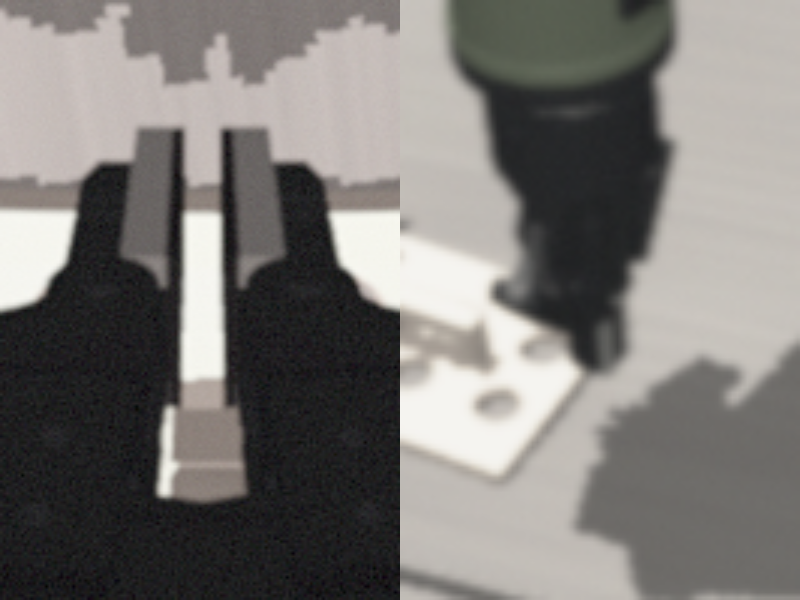

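The tips appear about 20–25 mm above the stated TCP: at row 365 of the crop, where 400 is expected. I'll confirm by touching the table gently.

Request:
play_rows(deltas=[[0,2,-7,0,0,0,5],[0,0,-5,0,0,0,5],[0,0,0,0,0,0,5]])

```text
clock: 10.6
position: [0.4683, -0.1312, -0.0077]
tool_rot: [-1.625, 1.57, 2.942]
force: [1.0, -0.4, 0.4]
grip_width: 0.0051
```

Request:
play_rows(deltas=[[0,0,-3,0,0,0,5],[0,0,-3,0,0,0,5],[0,0,0,0,0,0,5]])

```text
clock: 10.98
position: [0.4685, -0.1313, -0.0134]
tool_rot: [-1.689, 1.571, 2.878]
force: [0.6, 0.1, 0.5]
grip_width: 0.0052
```

Request:
play_rows(deltas=[[0,0,-2,0,0,0,5],[0,0,0,0,0,0,5]])

```text
clock: 11.22
position: [0.4685, -0.1313, -0.0153]
tool_rot: [-1.647, 1.571, 2.92]
force: [-0.0, 0.4, 0.2]
grip_width: 0.0047
```

Request:
play_rows(deltas=[[0,0,-2,0,0,0,5],[0,0,0,0,0,0,5]])

```text
clock: 11.48
position: [0.4685, -0.1313, -0.0173]
tool_rot: [-1.432, 1.571, 3.135]
force: [-0.3, -0.1, -0.7]
grip_width: 0.0051
```

Request:
play_rows(deltas=[[0,0,-2,0,0,0,5],[0,0,0,0,0,0,5]])

```text
clock: 11.72
position: [0.4685, -0.1313, -0.0193]
tool_rot: [-1.654, 1.571, 2.913]
force: [-0.7, 0.1, -1.0]
grip_width: 0.0048
```

Request:
play_rows(deltas=[[0,0,-2,0,0,0,5],[0,0,0,0,0,0,5]])

```text
clock: 11.98
position: [0.4685, -0.1313, -0.0213]
tool_rot: [-1.617, 1.571, 2.95]
force: [0.1, 0.2, -0.0]
grip_width: 0.0051
```

Request:
play_rows(deltas=[[0,0,-1.5,0,0,0,5],[0,0,0,0,0,0,5]])

```text
clock: 12.22
position: [0.4685, -0.1313, -0.0228]
tool_rot: [-1.587, 1.571, 2.98]
force: [0.5, 0.5, -0.5]
grip_width: 0.005
```

Run:
```python
from h import *
st()
w,i=snap("wrist","pics/w5.png")
p=telemetry.observe()["position"]
for d in(0,.01,.02,.025,.03,.04): print(d,proj("wrist",p+[0,0,d],i).round(1),proj("scene",np.array([.4683,-.1334,.0044+d])).round(1))
g=cv2.cvtColor(w,cv2.COLOR_BGR2GRAY);print([int(g[r,308]) for r in range(270,330,2)]);s,j=snap("scene","pics/s5.png")
q=proj("scene",p+[0,0,.027],j).astype(int)
o=np.hstack([cv2.resize(w[250:350,270:380],(400,364)),cv2.resize(s[q[1]-50:q[1]+23,q[0]-40:q[0]+40],(400,364))]);cv2.imwrite("pics/m5.png",o);print(q)
```

```text
12.22 [ 0.4685 -0.1313 -0.0228] [-1.587  1.571  2.98 ] [ 0.5  0.5 -0.5] 0.005
0 [323.5 280.9] [268.3 255.9]
0.01 [323.5 289.1] [268. 253.]
0.02 [323.5 298.2] [267.7 250. ]
0.025 [323.5 303.2] [267.5 248.5]
0.03 [323.5 308.3] [267.3 247. ]
0.04 [323.5 319.6] [267. 244.]
[127, 127, 129, 129, 126, 129, 133, 130, 130, 127, 127, 115, 105, 109, 108, 108, 108, 108, 107, 106, 106, 111, 107, 102, 107, 111, 109, 110, 106, 109]
[269 256]
```

View pics/m5.png

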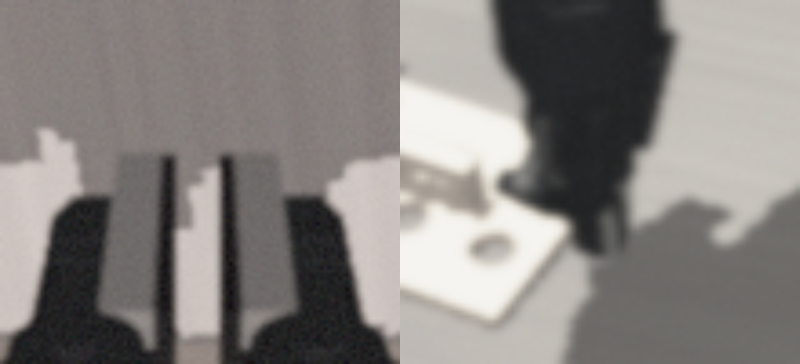

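Request:
play_rows(deltas=[[0,0,-2,0,0,0,5],[0,0,0,0,0,0,5]])

```text
clock: 12.58
position: [0.4685, -0.1313, -0.0249]
tool_rot: [-1.753, 1.571, 2.814]
force: [-0.1, -0.4, 0.1]
grip_width: 0.0046
```

Request:
play_rows(deltas=[[0,0,-1.5,0,0,0,5],[0,0,0,0,0,0,5]])

```text
clock: 12.82
position: [0.4685, -0.1313, -0.0263]
tool_rot: [-1.584, 1.571, 2.983]
force: [-0.6, -0.9, -0.4]
grip_width: 0.0053
```

Request:
play_rows(deltas=[[0,0,-1.5,0,0,0,5],[0,0,0,0,0,0,5]])

```text
clock: 13.08
position: [0.4685, -0.1313, -0.0278]
tool_rot: [-1.521, 1.571, 3.046]
force: [-0.7, 0.0, 0.1]
grip_width: 0.0051
```

Request:
play_rows(deltas=[[0,0,-1.5,0,0,0,5],[0,0,0,0,0,0,5]])

```text
clock: 13.32
position: [0.4685, -0.1313, -0.0293]
tool_rot: [-1.454, 1.571, 3.113]
force: [0.5, 0.6, 0.2]
grip_width: 0.0051
```

Request:
play_rows(deltas=[[0,0,-1.5,0,0,0,5],[0,0,0,0,0,0,5]])

```text
clock: 13.58
position: [0.4685, -0.1313, -0.0308]
tool_rot: [-1.58, 1.571, 2.987]
force: [-0.1, 0.2, 0.7]
grip_width: 0.0051
```

Request:
play_rows(deltas=[[0,0,-1.5,0,0,0,5],[0,0,0,0,0,0,5]])

```text
clock: 13.82
position: [0.4686, -0.1313, -0.0322]
tool_rot: [0.806, 1.571, -0.91]
force: [0.1, -0.5, 1.5]
grip_width: 0.0052
```

Request:
play_rows(deltas=[[0,0,-1,0,0,0,5],[0,0,0,0,0,0,5]])

```text
clock: 14.08
position: [0.4687, -0.1314, -0.0323]
tool_rot: [0.851, 1.57, -0.865]
force: [-6.2, 2.2, 29.2]
grip_width: 0.0052
```

Contact at reported TCP z = -0.032, so the real fingertips lie 32 mm above the reported TCP. I'll correct for that and regrasp the handle.

Request:
play_rows(deltas=[[0,0,30,0,0,0,5],[0,0,43,0,0,0,45],[-7,-48,0,0,0,0,45],[-6.5,-49.5,0,0,0,0,45],[0,0,-20,0,0,0,45],[0,0,-20,0,0,0,45],[0,0,-15,0,0,0,45],[0,0,-5,0,0,0,45]])

```text
clock: 15.08
position: [0.4548, -0.2284, -0.021]
tool_rot: [-1.841, 1.57, 2.727]
force: [0.4, -0.8, 0.3]
grip_width: 0.0451
```

Request:
play_rows(deltas=[[0,0,0,0,0,0,45],[0,0,0,0,0,0,5],[0,0,0,0,0,0,5],[0,0,0,0,0,0,5],[0,0,0,0,0,0,5]])

```text
clock: 15.7
position: [0.4554, -0.229, -0.0195]
tool_rot: [1.169, 1.57, -0.547]
force: [-1.4, 0.7, 9.1]
grip_width: 0.0123
```

Request:
play_rows(deltas=[[0,0,3,0,0,0,5],[0,0,3,0,0,0,5],[1.4,10,0,0,0,0,5],[2.9,20,0,0,0,0,5],[2.9,20,0,0,0,0,5],[2.9,20,0,0,0,0,5],[1.4,10,0,0,0,0,5],[0,0,0,0,0,0,5]])

```text
clock: 16.7
position: [0.4666, -0.1482, -0.0142]
tool_rot: [-2.138, 1.571, 2.431]
force: [0.5, -0.1, -2.8]
grip_width: 0.0122
```

Run:
```python
from h import *
st();jaw()
s,_=snap("scene","pics/s6.png");t,_=snap("top","pics/t6.png")
o=np.hstack([cv2.resize(s[150:350,110:310],(400,400)),cv2.resize(t[180:320,360:500],(400,400))]);cv2.imwrite("pics/m6.png",o)
```

```text
16.7 [ 0.4666 -0.1482 -0.0142] [-2.138  1.571  2.431] [ 0.5 -0.1 -2.8] 0.0122
jaw deg -8.25 approach [-1.e-04  1.e-04 -1.e+00] q [ 0.41  0.68 -0.3   2.08  0.45  0.45 -0.38]
```

View pics/m6.png

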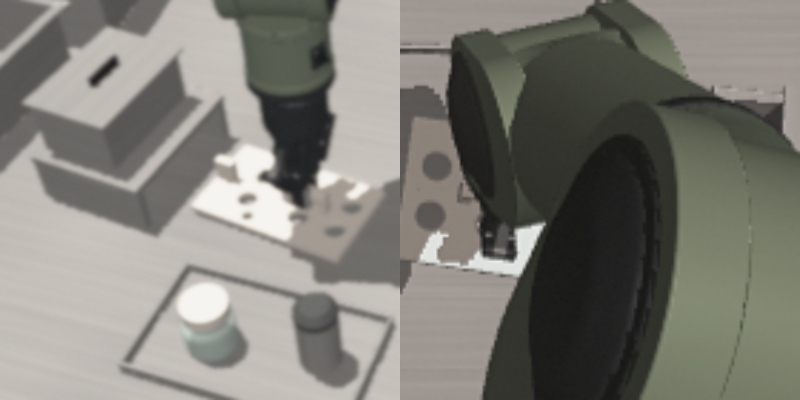

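The mask is fully out of the stand and held by the handle, and the shaker is upright on the tray. Lifting, turning and carrying it to the deck.

Request:
play_rows(deltas=[[0,5,35,0,0,0,5],[0,0,50,0,0,0,5],[0,0,35,0,0,0,5],[5.4,30,0,0,0,-9,5],[5.4,35,0,0,0,-9,5],[5.4,35,0,0,0,-9,5],[5.4,35,0,0,0,-9,5],[5.4,35,0,0,0,-9,5]])

```text
clock: 17.8
position: [0.4937, 0.0263, 0.1058]
tool_rot: [0.943, 1.571, -1.565]
force: [0.7, 0.5, -2.9]
grip_width: 0.0125
```

Request:
play_rows(deltas=[[5.4,35,0,0,0,-9,5],[5.4,37,0,0,0,-9,5],[5.4,37,0,0,0,-9,5],[0,0,0,0,0,0,5],[0,0,0,0,0,0,5]])

```text
clock: 18.42
position: [0.5097, 0.134, 0.1056]
tool_rot: [0.858, 1.57, -2.114]
force: [0.2, -0.8, -3.1]
grip_width: 0.0122
```

Run:
```python
from h import *
st();jaw()
```

```text
18.43 [0.5097 0.134  0.1056] [ 0.858  1.57  -2.114] [ 0.2 -0.8 -3.1] 0.0122
jaw deg -80.3 approach [-4.e-04 -7.e-04 -1.e+00] q [-0.27  0.5  -0.14  1.94  0.1   0.72 -1.86]
```

Request:
play_rows(deltas=[[0,0,-40,0,0,0,5],[0,1.5,-40,0,0,0,5],[0,0,-25,0,0,-0.4,5],[15,2.5,0,0,0,0,5],[20,3,0,0,0,0,5],[0,0,0,0.32,-1.95,0,5],[0,0,0,0,0,0,5],[0,0,0,0,0,0,5]])

```text
clock: 19.42
position: [0.5448, 0.1413, 0.0009]
tool_rot: [3.138, 1.537, 0.158]
force: [0.1, -0.7, -2.9]
grip_width: 0.0122
```

Run:
```python
from h import *
st();jaw()
w,i=snap("wrist","pics/w7.png")
s,_=snap("scene","pics/s7.png");t,_=snap("top","pics/t7.png")
o=np.zeros((600,800,3),np.uint8)
o[:375,:500]=cv2.resize(w,(500,375));o[:300,500:]=cv2.resize(t[110:310,180:380],(300,300));o[300:600,500:]=cv2.resize(s[200:400,280:480],(300,300))
o[375:600,:300]=cv2.resize(t[120:270,200:400],(300,225));cv2.imwrite("pics/m7.png",o)
```

```text
19.43 [0.5448 0.1413 0.0009] [3.138 1.537 0.158] [ 0.1 -0.7 -2.9] 0.0122
jaw deg -80.76 approach [ 0.0334  0.0053 -0.9994] q [-0.29  0.7  -0.1   1.92  0.15  0.5  -1.91]
```

View pics/m7.png

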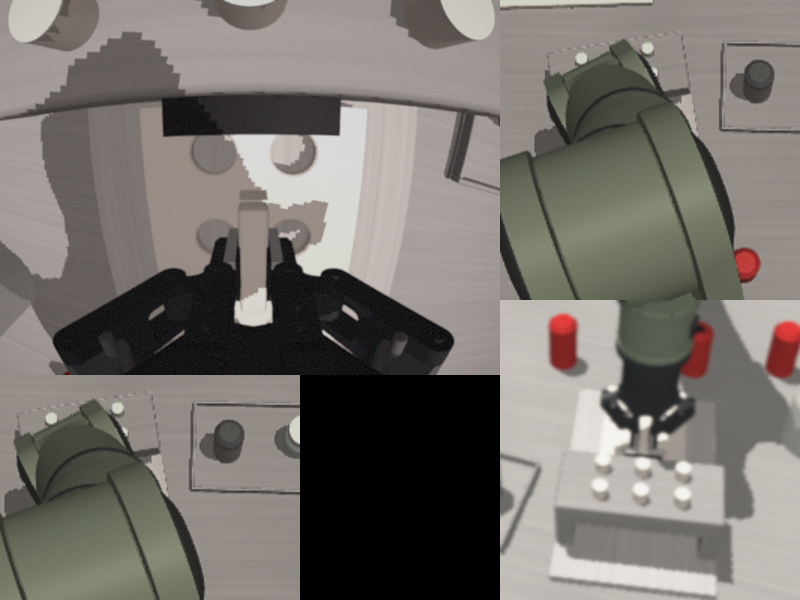

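The mask is held level over the deck, centred between its edges, with its leading edge just under the head plate. Setting it down and releasing.

Request:
play_rows(deltas=[[0,0,-2,0,0,0,5],[0,0,-2,0,0,0,5],[0,0,0,0,0,0,5]])

```text
clock: 19.95
position: [0.5447, 0.1422, -0.0033]
tool_rot: [-3.141, 1.536, 0.163]
force: [-0.5, 0.2, -2.2]
grip_width: 0.0121
```

Request:
play_rows(deltas=[[0,0,-1,0,0,0,5],[0,0,0,0,0,0,5]])

```text
clock: 20.2
position: [0.5448, 0.1422, -0.0036]
tool_rot: [3.141, 1.536, 0.161]
force: [-5.2, -1.6, 14.0]
grip_width: 0.0124
```

Request:
play_rows(deltas=[[0,0,-0.8,0,0,0,5],[0,0,0,0,0,0,5]])

```text
clock: 20.45
position: [0.5449, 0.1422, -0.0037]
tool_rot: [3.139, 1.536, 0.16]
force: [-8.7, -1.8, 28.7]
grip_width: 0.0119
```

Request:
play_rows(deltas=[[0,0,1.6,0,0,0,5],[0,0,0,0,0,0,25],[0,0,0,0,0,0,40],[0,0,0,0,0,0,40],[0,0,25,0,0,0,40],[0,0,30,-0.32,1.95,0,40],[-38,-6,0,0,0,0,40],[-38,-6,0,0,0,0,40]])

```text
clock: 21.45
position: [0.468, 0.13, 0.0517]
tool_rot: [-2.735, 1.57, 0.569]
force: [1.6, 0.6, -0.5]
grip_width: 0.04
```

Request:
play_rows(deltas=[[-37,-6.5,0,0,0,0,40],[0,0,0,0,0,0,40],[0,0,0,0,0,0,40]])

```text
clock: 21.82
position: [0.4324, 0.124, 0.0518]
tool_rot: [-2.889, 1.57, 0.415]
force: [0.1, -0.4, 0.4]
grip_width: 0.0398
```

Run:
```python
from h import *
st();jaw()
w,i=snap("wrist","pics/w8.png")
o=np.array([.6335,.1555])
Y=np.radians(9.3);sx=np.array([np.cos(Y),np.sin(Y)]);sy=np.array([-sx[1],sx[0]]);c=np.array([.5185,.1379])
for n,(a,b,z) in dict(c1=(.1,-.06,.026),c2=(.1,.06,.026),r1=(-.1,-.06,.02),r2=(-.1,.06,.02),hl=(-.03,.045,.0225),hr=(-.03,-.045,.0225),b1=(.055,0,.058),b0=(-.005,0,.058),finf=(-.074,0,.05)).items():
    print(n,proj("wrist",[*(c+a*sx+b*sy),z],i).round(1))
# white plate dark holes by blob
g=cv2.cvtColor(w,cv2.COLOR_BGR2GRAY); hsv=cv2.cvtColor(w,cv2.COLOR_BGR2HSV)
print(np.percentile(g,[5,25,50,75,95]))
cv2.imwrite("pics/w8.png",w)
```

```text
21.82 [0.4324 0.124  0.0518] [-2.889  1.57   0.415] [ 0.1 -0.4  0.4] 0.0398
jaw deg -80.72 approach [ 9.e-04  4.e-04 -1.e+00] q [-0.31  0.5  -0.13  2.16  0.13  0.49 -1.94]
c1 [430.3 -52. ]
c2 [218.1 -52. ]
r1 [420.9 278.3]
r2 [227.7 278.3]
hl [243.7 164.3]
hr [404.9 164.3]
b1 [324.2  -9.4]
b0 [324.3 116.1]
finf [324.3 255.8]
[ 18.  96. 152. 162. 215.]
```

```bash
cat >> h.py <<'E'
def holes(w,pts,r0,r1,win=30):
    g=cv2.medianBlur(cv2.cvtColor(w,cv2.COLOR_BGR2GRAY),3); out=[]
    for x,y in pts:
        x,y=int(x),int(y);a=max(x-win,0);b=max(y-win,0)
        c=cv2.HoughCircles(g[b:y+win,a:x+win],cv2.HOUGH_GRADIENT,1,40,param1=60,param2=8,minRadius=r0,maxRadius=r1)
        out.append(None if c is None else c[0,0]+[a,b,0])
    return out
E
python3 - <<'E'
from h import *
i=vision.camera_info("wrist");w=cv2.imread("pics/w8.png")
print(holes(w,[(244,164),(405,164)],9,15))
for x in (244,405):
    g=cv2.cvtColor(w,cv2.COLOR_BGR2GRAY);print([int(v) for v in g[164,x-30:x+31:3]],[int(v) for v in g[134:195:3,x]])
g=cv2.cvtColor(w,cv2.COLOR_BGR2GRAY)
print("row240",[int(v) for v in g[225,200:450:5]])
print("row270",[int(v) for v in g[262,280:370:3]])
E
```

```text
[array([243.5, 162.5,  12.5]), array([404.5       , 162.5       ,  11.80000019])]
[118, 129, 143, 144, 143, 142, 110, 107, 122, 118, 116, 122, 119, 116, 130, 143, 145, 143, 145, 144, 144] [143, 144, 142, 145, 145, 131, 116, 117, 117, 117, 116, 113, 118, 109, 140, 144, 142, 145, 142, 142, 141]
[216, 218, 215, 216, 217, 213, 193, 191, 189, 189, 187, 182, 117, 97, 174, 215, 217, 214, 216, 189, 191] [216, 216, 216, 217, 217, 206, 186, 189, 189, 188, 187, 166, 146, 114, 187, 217, 215, 215, 217, 215, 216]
row240 [117, 114, 119, 117, 123, 145, 145, 145, 145, 143, 142, 140, 146, 145, 145, 146, 143, 141, 144, 145, 141, 147, 141, 141, 146, 142, 141, 141, 147, 145, 141, 147, 145, 142, 144, 217, 215, 215, 217, 217, 216, 217, 218, 219, 216, 213, 194, 192, 190, 193]
row270 [143, 139, 185, 217, 215, 217, 216, 217, 154, 139, 144, 131, 142, 142, 144, 141, 144, 144, 142, 206, 198, 218, 217, 215, 216, 216, 217, 214, 215, 217]
```

Run:
```python
from h import *
def dark(im,c,win=6):
    g=cv2.cvtColor(im,cv2.COLOR_BGR2GRAY).astype(float);x,y=int(c[0]),int(c[1]);p=g[y-win:y+win+1,x-win:x+win+1]
    wt=np.clip(np.median(p)-15-p,0,None);yy,xx=np.mgrid[y-win:y+win+1,x-win:x+win+1];return (wt*xx).sum()/wt.sum(),(wt*yy).sum()/wt.sum(),(wt>0).sum()
t=cv2.imread("pics/top0.png")
P=[]
for c in((247.7,195.5),(284.7,189.5)):
    d=dark(t,c,5);print("top",d,onz("top",d[:2],.016));P.append(onz("top",d[:2],.016)[:2])
# wrist holes now (plate top; rear-tilted)
w8=cv2.imread("pics/w8.png");i=vision.camera_info("wrist")
for p in((243.5,162.5),(404.5,162.5)): print("hole",onz("wrist",p,.0225,i)[:2])
w1=cv2.imread("pics/w1.png")
for c in((444,142),(437.5,229)): print("w1",dark(w1,c,7))
# check wrist-vs-top in y: station mask and deck edges in w8 : rows
b=cv2.cvtColor(w8,cv2.COLOR_BGR2GRAY)
for r in(225,190,130): print(r,[int(v) for v in b[r,130:230:3]],[int(v) for v in b[r,425:520:3]])
o=np.array([.6335,.1555]);Y=np.radians(9.3);sx=np.array([np.cos(Y),np.sin(Y)]);sy=np.array([-sx[1],sx[0]])
for a in(-.105,.105): print([proj("wrist",[*(o+x*sx+a*sy),.012],i).round(1) for x in(-.2,-.15,-.1)])
```

```text
top (np.float64(247.975), np.float64(195.0183823529412), np.int64(23)) [0.5980818  0.19602123 0.016     ]
top (np.float64(284.51730103806227), np.float64(189.78200692041523), np.int64(18)) [0.61124401 0.10819951 0.016     ]
hole [0.48281247 0.17765882]
hole [0.49726935 0.0890984 ]
w1 (np.float64(442.2446866485014), np.float64(141.54686648501362), np.int64(102))
w1 (np.float64(437.09444123869974), np.float64(228.60280823235237), np.int64(85))
225 [99, 103, 102, 100, 102, 107, 101, 102, 102, 99, 99, 119, 121, 116, 118, 120, 112, 116, 116, 119, 118, 116, 117, 122, 114, 114, 116, 123, 118, 117, 123, 142, 140, 143] [213, 193, 195, 192, 189, 190, 193, 189, 190, 188, 192, 193, 192, 192, 191, 192, 193, 191, 190, 191, 190, 179, 163, 164, 165, 165, 162, 158, 161, 160, 161, 160]
190 [96, 94, 97, 99, 98, 95, 92, 97, 96, 102, 118, 120, 120, 121, 116, 111, 118, 120, 117, 115, 115, 119, 117, 117, 119, 116, 118, 123, 119, 122, 137, 144, 144, 140] [218, 210, 192, 192, 190, 189, 189, 194, 190, 190, 188, 191, 193, 188, 192, 192, 194, 192, 193, 191, 190, 192, 182, 161, 160, 164, 162, 163, 163, 161, 161, 163]
130 [93, 97, 100, 97, 99, 96, 98, 96, 108, 116, 115, 117, 121, 121, 116, 120, 118, 114, 119, 118, 116, 121, 118, 121, 119, 120, 118, 119, 121, 139, 140, 145, 144, 141] [216, 217, 210, 190, 190, 185, 188, 188, 193, 189, 187, 183, 190, 194, 192, 191, 191, 194, 191, 193, 193, 189, 191, 187, 164, 161, 162, 161, 160, 162, 162, 162]
[array([486.6, 249. ]), array([494.8, 172.9]), array([498.6,  93.2])]
[array([165.2, 249.2]), array([157. , 172.9]), array([153.3,  92.9])]
```

The mask lies laterally centred on the deck to within 0.5 mm, at yaw 9.3°, and needs a slide of about 115.5 mm. Gripping the fin.

Request:
play_rows(deltas=[[0,0,-25,0,0,0,40],[0,0,-22,0,0,0,35],[0,0,-12,0,0,0,35],[0,0,0,0,0,0,4],[0,0,0,0,0,0,4],[0,0,0,0,0,0,4],[0,0,0,0,0,0,4]], grip_force=40)

```text
clock: 22.75
position: [0.432, 0.1237, -0.007]
tool_rot: [-2.884, 1.57, 0.42]
force: [0.4, 0.6, -2.4]
grip_width: 0.0111
```

Request:
play_rows(deltas=[[7.9,1.3,0.5,0,0,0,4],[14.8,2.4,0.5,0,0,0,4],[14.8,2.4,0.5,0,0,0,4],[14.8,2.4,0.5,0,0,0,4],[14.8,2.4,0.5,0,0,0,4],[0,0,0,0,0,0,4]])

```text
clock: 23.5
position: [0.5004, 0.1348, -0.0049]
tool_rot: [-2.861, 1.57, 0.442]
force: [-0.2, -0.4, -1.5]
grip_width: 0.0113
```

Request:
play_rows(deltas=[[14.8,2.4,0.4,0,0,0,4],[14.8,2.4,0.4,0,0,0,4],[5.9,1.0,0.2,0,0,0,4],[0,0,0,0,0,0,4]])

```text
clock: 24.0
position: [0.5344, 0.1404, -0.0039]
tool_rot: [-2.842, 1.57, 0.461]
force: [1.0, 0.2, -0.2]
grip_width: 0.0113
```

Run:
```python
from h import *
w,i=snap("wrist","pics/w9.png");st()
Y=np.radians(9.3);sx=np.array([np.cos(Y),np.sin(Y)]);sy=np.array([-sx[1],sx[0]]);p=telemetry.observe()["position"][:2]
c=p+.0885*sx
gs=[proj("wrist",[*(c-.03*sx+b*sy),.025],i) for b in(.045,-.045)];print(gs)
h=holes(w,gs,9,18);print(h)
H=[onz("wrist",q[:2],.025,i)[:2] for q in h];print(H)
d=H[0]-H[1];print(np.linalg.norm(d),np.degrees(np.arctan2(-d[0],d[1])))
v=np.array([.6047-.0003,.1510])-(H[0]+H[1])/2;print("to go x,y",v@sx,v@sy)
```

```text
24.05 [ 0.5342  0.1404 -0.0039] [-2.688  1.571  0.616] [ 0.5  0.2 -1.3] 0.0113
[array([213.47142592, 177.00999068]), array([434.3979904 , 176.89334182])]
[array([213.5       , 174.5       ,  16.29999924]), array([433.5       , 175.5       ,  16.29999924])]
[array([0.5856937 , 0.19432362]), array([0.59969152, 0.10591584])]
0.08950907498839838 8.9970972342158
to go x,y 0.011695760394542941 -0.0010232553161786048
```

Request:
play_rows(deltas=[[4.9,0.8,0,0,0,0,4],[4.9,0.8,0,0,0,0,4],[1.7,0.3,0,0,0,0,4],[0,0,0,0,0,0,4]])

```text
clock: 24.55
position: [0.5459, 0.1422, -0.004]
tool_rot: [-0.053, 1.571, -3.032]
force: [0.4, 0.3, -2.8]
grip_width: 0.011
```

Request:
play_rows(deltas=[[0,0,-1.5,0,0,0,4],[0,0,-1.5,0,0,0,4],[0,0,0,0,0,0,4]])

```text
clock: 24.92
position: [0.5457, 0.1423, -0.0071]
tool_rot: [-0.06, 1.571, -3.04]
force: [0.6, -0.2, -2.8]
grip_width: 0.0109
```

The force reads the full weight with the fin already low, so the pins must be in the holes. Releasing the fin and letting the plate drop flat.

Request:
play_rows(deltas=[[0,0,-0.5,0,0,0,4],[0,0,0,0,0,0,20],[0,0,0,0,0,0,35],[0,0,0,0,0,0,35],[0,0,25,0,0,0,35],[0,0,30,0,0,0,35],[0,0,0,0,0,0,35],[0,0,0,0,0,0,35]])

```text
clock: 25.92
position: [0.5457, 0.1422, 0.0473]
tool_rot: [0.101, 1.571, -2.879]
force: [0.8, -1.6, 0.2]
grip_width: 0.0351
```

Run:
```python
from h import *
w,i=snap("wrist","pics/w10.png");st()
Y=np.radians(9.3);sx=np.array([np.cos(Y),np.sin(Y)]);sy=np.array([-sx[1],sx[0]]);o=np.array([.6335,.1555])
gs=[proj("wrist",[*(o-.03*sx+b*sy),.020],i) for b in(.045,-.045)];print(gs)
h=holes(w,gs,9,18);print(h)
for z in(.020,.026):
  H=[onz("wrist",q[:2],z,i)[:2] for q in h]
  d=H[0]-H[1];print(z,H,np.linalg.norm(d),np.degrees(np.arctan2(-d[0],d[1])))
# dark pin within hole
g=cv2.cvtColor(w,cv2.COLOR_BGR2GRAY)
for x,y in gs: x,y=int(x),int(y);print([int(v) for v in g[y,x-26:x+27:2]]);print([int(v) for v in g[y-26:y+27:2,x]])
```

```text
25.98 [0.5455 0.1421 0.0469] [ 0.179  1.57  -2.801] [-0.4  0.5  0.3] 0.0351
[array([244.38163073, 161.78265427]), array([407.40401162, 161.82991607])]
[array([243.5       , 160.5       ,  13.80000019]), array([405.5       , 161.5       ,  12.19999981])]
0.02 [array([0.59726703, 0.19564745]), array([0.61113917, 0.10734527])] 0.08938519100598646 8.928113053255338
0.026 [array([0.59801067, 0.19443512]), array([0.61147194, 0.10874834])] 0.08673771323316389 8.928113053255327
[144, 142, 145, 143, 144, 140, 124, 90, 114, 94, 40, 55, 56, 57, 60, 49, 37, 4, 19, 27, 12, 4, 17, 18, 21, 25, 10]
[78, 93, 142, 144, 143, 146, 140, 119, 92, 47, 48, 58, 53, 57, 51, 46, 53, 105, 121, 113, 139, 147, 143, 147, 144, 143, 144]
[50, 55, 56, 51, 55, 56, 59, 58, 48, 55, 87, 101, 106, 102, 97, 83, 106, 93, 143, 195, 217, 218, 216, 217, 216, 210, 187]
[126, 163, 215, 217, 217, 215, 213, 184, 160, 86, 81, 102, 107, 102, 98, 74, 123, 154, 121, 123, 187, 213, 217, 218, 217, 216, 217]
```

Request:
play_rows(deltas=[[-20,-3,40,0,0,0,50],[-30,-25,50,0,0,0,60],[-20,-60,10,0,0,0,60],[0,-60,0,0,0,0,60],[0,-60,0,0,0,0,60],[0,-60,0,0,0,0,60],[0,0,0,0,0,0,60]])

```text
clock: 26.85
position: [0.4757, -0.1285, 0.1458]
tool_rot: [0.522, 1.569, -2.465]
force: [0.6, 0.5, -0.1]
grip_width: 0.0598
```

Run:
```python
from h import *
st()
w=cv2.imread("pics/w10.png");t,_=snap("top","pics/t11.png");s,_=snap("scene","pics/s11.png")
o=np.zeros((600,800,3),np.uint8)
o[:270,:480]=cv2.resize(w[70:250,164:484],(480,270));o[270:600,:400]=cv2.resize(t[120:285,120:320],(400,330))
o[:300,480:]=cv2.resize(s[215:403,300:500],(320,300));o[300:600,400:]=cv2.resize(t[120:270,230:430],(400,300));cv2.imwrite("pics/m11.png",o)
Y=np.radians(9.3);sx=np.array([np.cos(Y),np.sin(Y)]);sy=np.array([-sx[1],sx[0]]);q=np.array([.6335,.1555])
print([proj("top",[*(q+a*sx+b*sy),z]).round(1) for a,b,z in((-.1,.06,.02),(-.1,-.06,.02),(-.03,.045,.02),(-.03,-.045,.02))])
```

```text
26.85 [ 0.4757 -0.1285  0.1458] [ 0.522  1.569 -2.465] [ 0.6  0.5 -0.1] 0.0598
[array([245.7, 224.2]), array([295.7, 216.4]), array([248.1, 195.2]), array([285.2, 189.3])]
```

View pics/m11.png

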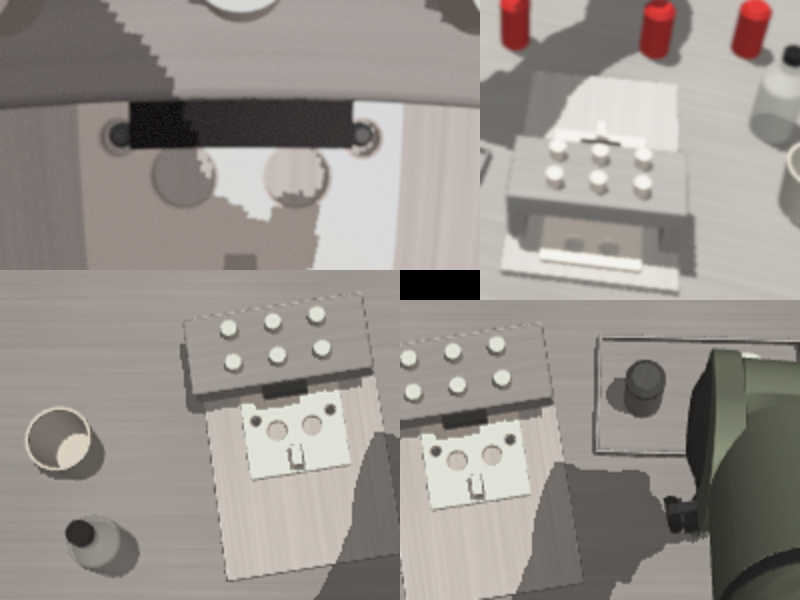

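Run:
```python
from h import *
Y=np.radians(9.3);sx=np.array([np.cos(Y),np.sin(Y)]);sy=np.array([-sx[1],sx[0]]);q=np.array([.6335,.1555])
s=cv2.imread("pics/s11.png");g=cv2.cvtColor(s,cv2.COLOR_BGR2GRAY)
for b in(.05,0,-.05):
  e=[proj("scene",[*(q+.1*sx+b*sy),z]) for z in(.012,.020,.028)];x=int(e[1][0]);y=int(e[1][1])
  print([v.round(1) for v in e],y-8,[int(v) for v in g[y-8:y+12,x]])
a=cv2.imread("pics/top0.png").astype(int);b=cv2.imread("pics/t11.png").astype(int)
for n,(x0,x1,y0,y1) in dict(mug=(130,170,185,225),flask=(150,180,240,268)).items(): print(n,np.abs(a-b)[y0:y1,x0:x1].mean())
```

```text
[array([393.3, 384.9]), array([393.7, 382.7]), array([394.1, 380.5])] 374 [156, 161, 186, 225, 241, 244, 244, 243, 240, 221, 184, 183, 213, 223, 225, 225, 225, 224, 213, 175]
[array([366.9, 381.7]), array([367.2, 379.5]), array([367.4, 377.3])] 371 [156, 160, 187, 226, 241, 244, 244, 244, 239, 215, 176, 182, 215, 226, 227, 228, 227, 225, 214, 171]
[array([340.8, 378.6]), array([340.9, 376.4]), array([341. , 374.2])] 368 [156, 160, 187, 226, 241, 244, 244, 244, 238, 208, 171, 184, 216, 226, 228, 228, 228, 226, 212, 169]
mug 18.076875
flask 16.25793650793651
```

```bash
python3 -c "
from workcell import workorder
print(workorder.job_done())"
```

```text
the job is handed in; nothing more can be done
None
```

The job is done and handed in at about 27 s on the robot's clock. The shaker stands upright on the tray. The mask is seated over both pins under the head, laid down and released first as asked.

**What went wrong on the way:** the first grasp of the mask handle closed on air. The real fingertips turned out to be about 32 mm above the reported TCP. I found that by touching the table gently (29 N at the tips), then regrasped with the correction. The mask was not disturbed by the miss.

**Last checks:**
- **Seating:** the wrist view shows both pins inside the locating holes. The hole spacing fits a flat plate.
- **Position:** the rear corners and the nose edge match the seated pose to about 1 pixel (roughly 2–3 mm).
- **Shaker:** it was still upright on the tray in the last top view.
- **Mug and flask:** both are at their original pixels. A raw picture difference over them was not near zero (mean 16–18 grey levels). I put that down to lighting but did not look into it.
- **Jar:** the arm mostly hid it in the last picture. It was in place in earlier views and nothing went near it afterwards.

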